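Transfer stripped spindle parts to the assembly rack in reverse order

TASK

The four spindle parts stand in the plywood strip-down rack in the order in which they came off the spindle. Move them to the grey assembly rack in reverse order, ready for refitting: the part that stood nearest the robot goes into the cell farthest from the robot, the second nearest into the second farthest, and so on. Stand each part upright on the floor at the middle of its cell, one part to a cell, and let go.

Things in the scene. Friction and masses are not known exactly. Their poses are not given: they have to be found in the camera images.
- bush: Loose spindle part: flanged bush, bright steel, turned: a round foot flange 44 mm across and 7 mm high, above it a plain round body 28 mm across up to 42 mm height, bore in the top. It stands upright on its disc. Origin: centre of its underside; z up through the part.  Under 0.3 kg.
- pulley: Loose spindle part: belt pulley, aluminium, turned: 42 mm across its two rims, 34 mm high, a V groove round its middle (rims at heights 0 to 9 mm and 25 to 34 mm, 30 mm across in the groove), bore in the top. It stands upright on its disc. Origin: centre of its underside; z up through the part.  Under 0.3 kg.
- nut: Loose spindle part: hexagon spindle nut, brass, 41 mm across the corners and 36 mm across the flats, 30 mm high, bore in the top. It stands upright on its disc. Origin: centre of its underside; z up through the part.  Under 0.3 kg.
- sleeve: Loose spindle part: spacer sleeve, dark steel, a plain upright cylinder 24 mm across and 52 mm high, bore in the top. It stands upright on its disc. Origin: centre of its underside; z up through the part.  Under 0.3 kg.
- bush_disc: Fixed round aluminium disc, 56 mm across and 3 mm thick, on the strip-down rack, on which the bush stands at the start (within 4 mm of its centre); it cannot move, so it still tells where the bush stood. Origin: centre of its underside, 18 mm above the bench.
- pulley_disc: Fixed round aluminium disc, 56 mm across and 3 mm thick, on the strip-down rack, on which the pulley stands at the start (within 4 mm of its centre); it cannot move, so it still tells where the pulley stood. Origin: centre of its underside, 18 mm above the bench.
- nut_disc: Fixed round aluminium disc, 56 mm across and 3 mm thick, on the strip-down rack, on which the nut stands at the start (within 4 mm of its centre); it cannot move, so it still tells where the nut stood. Origin: centre of its underside, 18 mm above the bench.
- sleeve_disc: Fixed round aluminium disc, 56 mm across and 3 mm thick, on the strip-down rack, on which the sleeve stands at the start (within 4 mm of its centre); it cannot move, so it still tells where the sleeve stood. Origin: centre of its underside, 18 mm above the bench.
- strip_rack: Strip-down rack, fixed: plywood bar 280 x 74 x 18 mm with the four discs in one row along its x axis at x = -99, -33, 33, 99 mm; which part stands where differs. Origin: centre of its underside, on the bench. x points away from the robot (within 12 degrees of straight ahead). It lies left or right of the small blue vice.
- build_rack: Assembly rack, fixed, empty: grey plastic tray 276 x 78 mm, four open cells in a row along its x axis, centres at x = -99, -33, 33, 99 mm, y = 0. Cells 62 mm along x, 70 mm across; floor 16 mm and wall tops 22 mm above the bench. Origin: centre of its underside, on the bench. x points away from the robot (within 12 degrees). On the other side of the blue vice (50 mm high) from the strip-down rack.
Mind the look-alikes: they are no part of the job. What is shaped like the bush but pink or purple is not meant.

How it is judged (in metres and radians):
At the end, for the whole second after the job is handed in: Each part stands in the assembly-rack cell that mirrors its first place (nearest becomes farthest, and so on): within 14 mm of the cell's middle along and across the row, on the floor within 4 mm, upright within 0.1 rad, released and at rest (((x of bush_disc in the frame of strip_rack between -0.119 and -0.079 m and x of bush in the frame of build_rack between 0.085 and 0.113 m) or (x of bush_disc in the frame of strip_rack between -0.053 and -0.013 m and x of bush in the frame of build_rack between 0.019 and 0.047 m) or (x of bush_disc in the frame of strip_rack between 0.013 and 0.053 m and x of bush in the frame of build_rack between -0.047 and -0.019 m) or (x of bush_disc in the frame of strip_rack between 0.079 and 0.119 m and x of bush in the frame of build_rack between -0.113 and -0.085 m)) and y of bush in the frame of build_rack between -0.014 and 0.014 m and z of bush in the frame of build_rack between 0.012 and 0.02 m and angle between each of bush, pulley, nut, sleeve's own z axis and vertical below 0.1 rad and linear speed of each of bush, pulley, nut, sleeve below 0.02 m/s and ((x of pulley_disc in the frame of strip_rack between -0.119 and -0.079 m and x of pulley in the frame of build_rack between 0.085 and 0.113 m) or (x of pulley_disc in the frame of strip_rack between -0.053 and -0.013 m and x of pulley in the frame of build_rack between 0.019 and 0.047 m) or (x of pulley_disc in the frame of strip_rack between 0.013 and 0.053 m and x of pulley in the frame of build_rack between -0.047 and -0.019 m) or (x of pulley_disc in the frame of strip_rack between 0.079 and 0.119 m and x of pulley in the frame of build_rack between -0.113 and -0.085 m)) and y of pulley in the frame of build_rack between -0.014 and 0.014 m and z of pulley in the frame of build_rack between 0.012 and 0.02 m and ((x of nut_disc in the frame of strip_rack between -0.119 and -0.079 m and x of nut in the frame of build_rack between 0.085 and 0.113 m) or (x of nut_disc in the frame of strip_rack between -0.053 and -0.013 m and x of nut in the frame of build_rack between 0.019 and 0.047 m) or (x of nut_disc in the frame of strip_rack between 0.013 and 0.053 m and x of nut in the frame of build_rack between -0.047 and -0.019 m) or (x of nut_disc in the frame of strip_rack between 0.079 and 0.119 m and x of nut in the frame of build_rack between -0.113 and -0.085 m)) and y of nut in the frame of build_rack between -0.014 and 0.014 m and z of nut in the frame of build_rack between 0.012 and 0.02 m and ((x of sleeve_disc in the frame of strip_rack between -0.119 and -0.079 m and x of sleeve in the frame of build_rack between 0.085 and 0.113 m) or (x of sleeve_disc in the frame of strip_rack between -0.053 and -0.013 m and x of sleeve in the frame of build_rack between 0.019 and 0.047 m) or (x of sleeve_disc in the frame of strip_rack between 0.013 and 0.053 m and x of sleeve in the frame of build_rack between -0.047 and -0.019 m) or (x of sleeve_disc in the frame of strip_rack between 0.079 and 0.119 m and x of sleeve in the frame of build_rack between -0.113 and -0.085 m)) and y of sleeve in the frame of build_rack between -0.014 and 0.014 m and z of sleeve in the frame of build_rack between 0.012 and 0.02 m); the robot touches nothing.
It also fails if it takes over 112 s, if anything falls off the work surface, if the arm or the gripper's body presses on something with over 40 N, if the wrist force passes 120 N, or if a joint passes its speed limit or range.

ROBOT

A 6-joint arm with a two-finger parallel gripper is mounted at the origin on a cart in front of the work surface, level with it; the furniture and walls round the work are solid. World frame = base frame: x ahead of the robot, y to its left, z up, the work surface at z = 0. Lengths are in m, angles in degrees, forces in N, time in s.
With the tool pointing down it reaches from about 0.425 to 1.125 m from the base axis. Payload 14.9 kg.
Tool frame: the origin (TCP) lies at the centre of the arm's flange, where the gripper is bolted on; the fingertips stand 191 mm ahead of it and the grasp point (between the pads) lies 172 mm ahead of it; z points along the fingers, y is the direction in which the jaws open and shut (so a half turn about z gives the same grasp; the last joint's range is limited). The gripper opens to 91 mm and grips with 3 to 60 N. Pads are 32 mm wide; open, the fingers measure 118 mm over their backs; the gripper's body (76 mm by 178 mm) begins 60 mm behind the grasp point.
Start: joints at [66.503, 21.709, 99.362, -0, 58.929, -1.908], TCP at [0.258, 0.651, 0.405] pointing down, gripper open.
Joint ranges: [-158.91, 158.91], [-42.39, 125.64], [0.06, 152.35], [-60.88, 240.88], [17.5, 164.5], [-176.32, 176.32]. Speed limits (degrees/s): [108.29, 108.29, 136.94, 180, 180, 180].

INTERFACE

Orientations are given as a 3x3 rotation matrix whose columns are the frame's x, y, z axes.
In Python, from workcell import * gives the robot as it stands. The module is installed in compiled form; this text tells all that it offers.
- The arm moves only by the tool jog_arm, never from a script. Its argument "targets" is a list of rows, each a list of 6 numbers: the shift along the tool's x, y, z in cm, then the turn, a rotation vector about the tool's x, y, z in degrees. A call has 1 to 12 rows; each row is the pose to reach, as a shift and turn from the pose commanded when the call began, along the tool's axes at that moment; what a row does not reach only later rows make up. A row lasts 1/10 s, in which the tool goes at most 50 mm and 8.59 degrees, less where a joint would pass 70% of its speed; a pose out of reach is approached as far as the arm can. A call with a gripper value outside its range is refused whole. "fingers" is the closure in counts, from 0 (fully open) to 255 (shut), set as the call begins (left out, the last holds). The fingers move at their own pace and stop on an object; "grip_force" is the grip in N (left out, the last holds). Time passes only in rows, so rows that repeat a pose let the fingers close. It gives the time, the measured TCP pose, the force and the opening at its end, in the units of the state.
- read_state(): the state, without advancing time (a new reading comes with each control period).
- snapshot(name): name is "side" or "top"; returns the picture (480x640x3 uint8, red, green, blue); there is no depth.
- camera_info(name): a dict with "K" (3x3 intrinsics, pixels), "position" and "rotation" of the camera in the world. Camera axes: x right, y up, looking along -z (the intrinsics and any distortion apply to the point x, -y, -z); pixel columns grow to the right and rows downward; lengths in m; the calibration is good to about 2 mm. A picture is of the moment at which its call begins. camera_info takes no time and is no camera call.
- sign_off(): hands the job in, once; it reports no verdict.
The state is a dict: "clock": time; "joints": joint angles; "dq": joint speeds; "tau": joint torques, N m; "tool_pos": TCP position; "tool_rot": TCP orientation; "ft_force": force on the tool from outside, world axes, zero at the start; "wrist_torque": the same for the moment, N m; "opening": finger opening in m.
Only numpy, scipy, OpenCV 4.12 (cv2) and the standard library are available. Lean on these libraries where they do the work, as an engineer would, in place of code of your own. Each camera call takes 0.05 s, during which the arm holds its last target.

## Working session

There is one attempt and no reset: what is moved stays moved. The work goes in short steps, Python scripts to look and compute and a tool call to move; the robot and the scene stay as the last step left them, time stands still between calls to the robot, and variables do not carry over. Pictures are saved under pics/ and viewed, and the job is handed in when it is done.

Besides the shell and the picture viewer there is one more tool, called after "Call:" as name(argument=value, ...) on one line, values as JSON. jog_arm: Moves the arm, as the interface text tells. Its arguments: {"type":"object","properties":{"targets":{"type":"array"},"fingers":{"type":"number"},"grip_force":{"type":"number"}},"required":["targets"]}

```bash
mkdir -p pics; ls
python3 - <<'E'
from workcell import *
import cv2
for n in("top","side"):
    im=snapshot(n); cv2.imwrite(f"pics/{n}0.png",im[:,:,::-1])
    c=camera_info(n); print(n,c)
s=read_state(); print(s)
E
```

```text
pics
top {'K': array([[590.84745265,   0.        , 312.90821625],
       [  0.        , 590.84745265, 237.98256325],
       [  0.        ,   0.        ,   1.        ]]), 'position': array([0.36414916, 0.00622028, 1.08162806]), 'rotation': array([[-0.02175539,  0.99233421, -0.12165328],
       [-0.99975527, -0.021105  ,  0.00663233],
       [ 0.004014  ,  0.1217678 ,  0.9925505 ]])}
side {'K': array([[442.11577621,   0.        , 317.98707153],
       [  0.        , 442.11577621, 236.51821973],
       [  0.        ,   0.        ,   1.        ]]), 'position': array([ 0.05183087, -0.62578425,  0.71077089]), 'rotation': array([[ 0.81312137,  0.35335969, -0.46256953],
       [-0.58173217,  0.52131969, -0.62435044],
       [ 0.02052633,  0.77676426,  0.62945688]])}
{'clock': 0.1, 'joints': array([ 6.65025477e+01,  2.17361995e+01,  9.93911854e+01,  5.67539342e-04,
        5.89276542e+01, -1.90819460e+00]), 'dq': array([-0.08374375, -0.06733013, -0.12741266, -0.07239895,  0.02111706,
       -0.04746237]), 'tau': array([ 3.48522764e-03, -7.65045404e+01, -4.35290694e+01,  6.53949799e-02,
        3.98386689e-02, -8.22738775e-05]), 'tool_pos': array([0.2575096 , 0.65074394, 0.40415466]), 'tool_rot': array([[-9.29843598e-01,  3.67954793e-01, -3.90785261e-04],
       [ 3.67954999e-01,  9.29843185e-01, -8.77574747e-04],
       [ 4.04611773e-05, -9.59798651e-04, -9.99999539e-01]]), 'ft_force': array([-0.4557671 , -0.14335001, -0.26558496]), 'wrist_torque': array([5.12489077e-03, 3.59248062e-02, 7.52392973e-05]), 'opening': 0.09099384007820548}
```

View pics/top0.png

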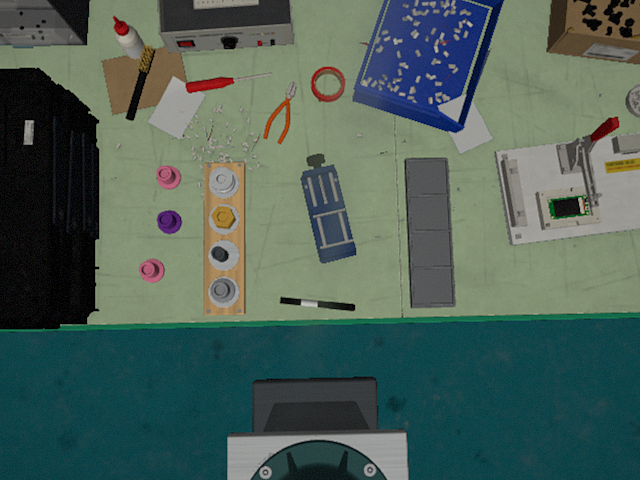

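View pics/side0.png

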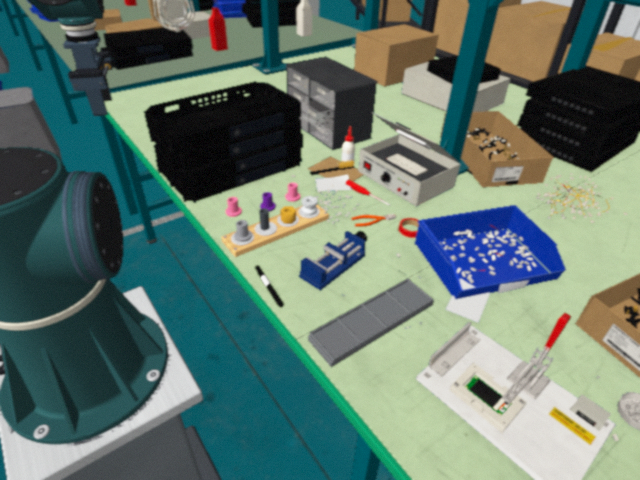

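Top view: the strip rack is at columns 204–245, rows 163–315. From far to near it holds a whitish part (223,181), the brass nut (222,217), a dark sleeve (220,254) and a grey part (222,291). The pink and purple bush look-alikes at (168,177), (169,222) and (152,270) are not on the rack. I'll confirm all of this in an enlarged crop.

Run:
```python
import cv2,numpy as np
a=cv2.imread("pics/top0.png")[155:325,130:260]; b=cv2.imread("pics/side0.png")[180:260,215:335]
a=cv2.resize(a,None,fx=3.4,fy=3.4,interpolation=cv2.INTER_CUBIC)
b=cv2.resize(b,None,fx=2.9,fy=2.9,interpolation=cv2.INTER_CUBIC)
o=np.zeros((a.shape[0],a.shape[1]+b.shape[1],3),np.uint8);o[:,:a.shape[1]]=a;o[:b.shape[0],a.shape[1]:]=b
print(o.shape);cv2.imwrite("pics/crop0.png",o)
a=cv2.imread("pics/top0.png")[145:320,385:475]
cv2.imwrite("pics/crop1.png",cv2.resize(a,None,fx=3.4,fy=3.4,interpolation=cv2.INTER_CUBIC))
```

```text
(578, 790, 3)
```

View pics/crop0.png

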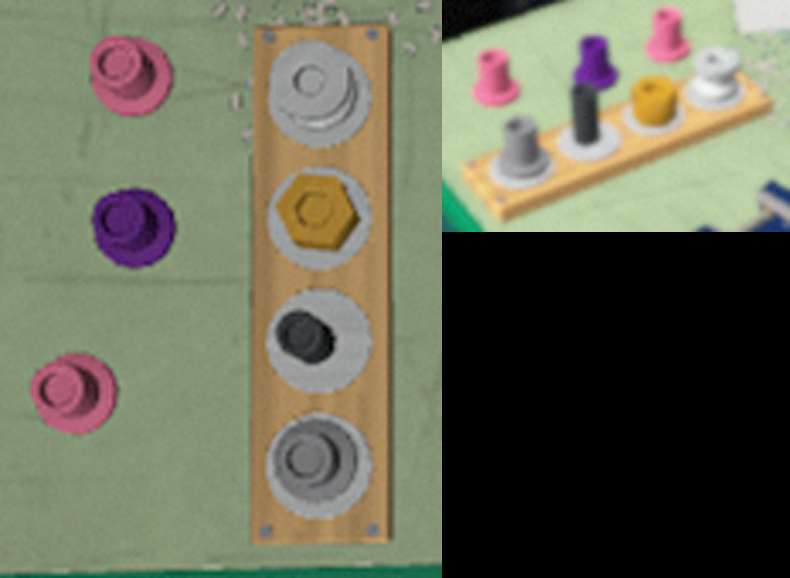

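View pics/crop1.png

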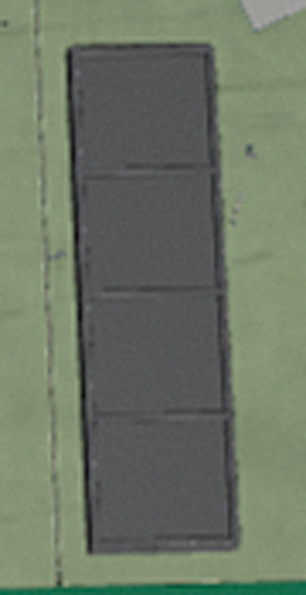

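The enlarged crop confirms the order from near to far: bush (grey flange), sleeve (dark cylinder), nut (brass hexagon), pulley (two rims). The pink and purple parts off the rack are the look-alikes. Next I'll measure the racks and parts.

```bash
cat > h.py <<'E'
import numpy as np,cv2
from workcell import *
def ray(n,u,v,z):
    c=camera_info(n);K=c["K"];p=np.linalg.inv(K)@[u,v,1.]
    d=c["rotation"]@np.array([p[0],-p[1],-p[2]]);o=c["position"]
    return o+d*(z-o[2])/d[2]
def proj(n,X):
    c=camera_info(n);p=c["rotation"].T@(np.asarray(X)-c["position"]);q=c["K"]@[p[0],-p[1],-p[2]];return q[:2]/q[2]
def tgt(xyz,yaw=None):
    """deltas in tool axes from measured pose to grasp point xyz (world), tool down, jaw axis along yaw deg"""
    s=read_state();R=s["tool_rot"];p=s["tool_pos"]
    t=np.array(xyz)+[0,0,.172];d=R.T@(t-p)*100
    out=[d]
    if yaw is not None:
        a=np.radians(yaw);y=np.array([np.cos(a),np.sin(a),0])
        if y@R[:,1]<0:y=-y
        z=np.array([0,0,-1.]);Rt=np.c_[np.cross(y,z),y,z]
        out.append(np.degrees(cv2.Rodrigues(R.T@Rt)[0].ravel()))
    return np.round(np.concatenate(out),2)
E
python3 - <<'E'
from h import *
im=cv2.imread("pics/top0.png");hsv=cv2.cvtColor(im,cv2.COLOR_BGR2HSV)
def rect(m,z,nm):
    m=cv2.morphologyEx(m,cv2.MORPH_OPEN,np.ones((3,3)))
    cs=cv2.findContours(m,cv2.RETR_EXTERNAL,cv2.CHAIN_APPROX_NONE)[0];c=max(cs,key=cv2.contourArea)
    P=np.array([ray("top",u,v,z)[:2] for u,v in c[:,0]]).astype(np.float32)
    r=cv2.minAreaRect(P);b=cv2.boxPoints(r);e=[b[1]-b[0],b[2]-b[1]];e=max(e,key=np.linalg.norm);e=e if e[0]>0 else -e
    print(nm,"c",np.round(r[0],4),"size",np.round(r[1],4),"yaw",np.degrees(np.arctan2(e[1],e[0])),cv2.boundingRect(c));return c
roi=np.zeros(im.shape[:2],np.uint8);roi[150:322,195:255]=255
wood=cv2.inRange(hsv,(10,60,120),(25,200,255))&roi
wood=cv2.morphologyEx(wood,cv2.MORPH_CLOSE,np.ones((25,25)))
rect(wood,.018,"strip")
roi[:]=0;roi[150:315,400:460]=255
rect(cv2.inRange(hsv,(0,0,40),(179,60,125))&roi,.022,"build")
print(hsv[230,430],hsv[230,410],hsv[230,470])
for n,(x,y),z in(("bush",(308,460),.063),("sleeve",(303,335),.073),("nut",(317,211),.051),("pulley",(309,82),.055)):
    print(n,np.round(ray("top",130+x/3.4,155+y/3.4,z),4))
for n,(x,y) in(("bush",(319,465)),("sleeve",(319,341)),("nut",(319,217)),("pulley",(319,93))):
    print(n,"disc",np.round(ray("top",130+x/3.4,155+y/3.4,.021),4))
# nut corners
roi[:]=0;roi[195:240,205:240]=255
m=cv2.inRange(hsv,(12,150,60),(35,255,255))&roi
c=max(cv2.findContours(m,cv2.RETR_EXTERNAL,cv2.CHAIN_APPROX_NONE)[0],key=cv2.contourArea);hull=cv2.approxPolyDP(cv2.convexHull(c),1.5,True)[:,0]
W=np.array([ray("top",u,v,.051)[:2] for u,v in hull]);print(hull.tolist())
for i in range(len(W)):
    d=W[(i+1)%len(W)]-W[i];print(round(np.linalg.norm(d)*1000,1),round(np.degrees(np.arctan2(d[1],d[0]))%60,1))
# crate corner & build corners manual
for q in((71,45),(213,45),(88,550),(237,547)): print(np.round(ray("top",385+q[0]/3.4,145+q[1]/3.4,.022 if q[1]<100 or 1 else 0),4))
E
```

```text
strip c [0.5    0.1617] size [0.0717 0.2784] yaw -0.42154133 (204, 162, 40, 153)
build c [ 0.5027 -0.211 ] size [0.275  0.0821] yaw 0.07607927 (404, 157, 52, 151)
[80 11 72] [ 0  0 89] [ 46  49 150]
bush [0.4019 0.1599 0.063 ]
sleeve [0.4644 0.1607 0.073 ]
nut [0.531  0.1567 0.051 ]
pulley [0.5985 0.16   0.055 ]
bush disc [0.4007 0.1604 0.021 ]
sleeve disc [0.4662 0.1602 0.021 ]
nut disc [0.5326 0.16   0.021 ]
pulley disc [0.6001 0.1598 0.021 ]
[[228, 207], [234, 220], [229, 227], [217, 226], [212, 214], [217, 207]]
25.7 24.0
15.1 24.2
21.2 24.0
23.3 22.1
15.2 24.4
19.4 28.8
[ 0.6381 -0.175   0.022 ]
[ 0.6365 -0.2518  0.022 ]
[ 0.3668 -0.1728  0.022 ]
[ 0.3667 -0.251   0.022 ]
```

Call:
jog_arm(targets=[[0,0,-4,0,0,0],[0,0,-8,0,0,0],[0,0,-12,0,0,0],[0,0,-12,0,0,0]], fingers=50, grip_force=35)

```text
clock: 0.5
tool_pos: [0.2578, 0.6515, 0.5308]
tool_rot: [[-0.93, 0.368, 0.003], [0.368, 0.93, 0.007], [-0.0, 0.008, -1.0]]
ft_force: [0.9, 0.6, 0.7]
opening: 0.0734
```

Run:
```python
from h import *
print(tgt((.402,.16,.34),90),tgt((.402,.16,.15),90),read_state()["joints"])
```

```text
[-31.49 -40.41   1.58   0.44   0.1  -21.59] [-31.49 -40.56  20.58   0.44   0.1  -21.59] [ 6.65055992e+01  1.51874958e+01  9.43382089e+01  8.46760611e-04
  7.00262505e+01 -1.90658692e+00]
```

Call:
jog_arm(targets=[[-3,-4,0,0,0,-2],[-6,-8,0,0,0,-4],[-9,-12,0,0,0,-7],[-12,-16,0,0,0,-9],[-15,-20,0,0,0,-11],[-18,-24,0,0,0,-13],[-21,-28,0,0,0,-15],[-24,-31,0,0,0,-17],[-27,-35,0,0,0,-19],[-29.5,-38,0,0,0,-21],[-31.5,-40.4,0,0,0,-21.6],[-31.5,-40.4,0,0,0,-21.6]])

```text
clock: 1.7
tool_pos: [0.4023, 0.1568, 0.5242]
tool_rot: [[-1.0, 0.003, -0.0], [0.003, 1.0, -0.001], [0.0, -0.001, -1.0]]
ft_force: [-0.3, -0.6, 0.1]
opening: 0.0732
```

Run:
```python
from h import *
print(tgt((.402,.16,.051),90))
```

```text
[ 2.000e-02  3.300e-01  3.012e+01 -3.000e-02 -2.000e-02 -1.600e-01]
```

Call:
jog_arm(targets=[[0,0,4,0,0,0],[0,0,8,0,0,0],[0,0,12,0,0,0],[0,0,16,0,0,0],[0,0,20,0,0,0],[0,0,20,0,0,0],[0,0,20,0,0,0],[0,0,20,0,0,0]])

```text
clock: 2.5
tool_pos: [0.4025, 0.1598, 0.3266]
tool_rot: [[-1.0, -0.0, 0.002], [-0.0, 1.0, 0.001], [-0.002, 0.001, -1.0]]
ft_force: [0.1, 0.1, 0.6]
opening: 0.0736
```

Run:
```python
from h import *
print(tgt((.402,.16,.051),90))
for n in("top","side"): cv2.imwrite(f"pics/{n}1.png",snapshot(n)[:,:,::-1])
a=cv2.imread("pics/top1.png")[130:330,130:330];b=cv2.imread("pics/side1.png")[100:300,150:350]
cv2.imwrite("pics/v1.png",np.hstack([cv2.resize(a,(400,400)),cv2.resize(b,(400,400))]))
```

```text
[7.000e-02 1.000e-02 1.036e+01 4.000e-02 1.300e-01 2.000e-02]
```

View pics/v1.png

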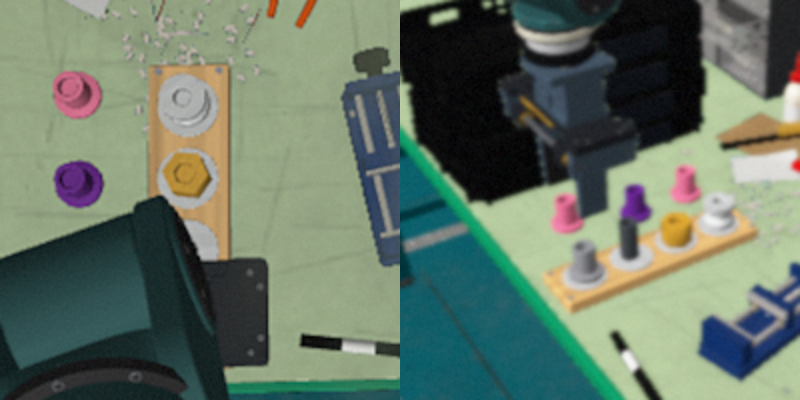

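The side view shows the gripper above the bush, near (585,265) in the composite, with the jaws straddling the rack. The path down is clear.

Call:
jog_arm(targets=[[0,0,3,0,0,0],[0,0,6,0,0,0],[0,0,8,0,0,0],[0,0,9.5,0,0,0],[0,0,10.3,0,0,0],[0,0,10.3,0,0,0],[0,0,10.3,0,0,0]])

```text
clock: 3.3
tool_pos: [0.4023, 0.1595, 0.2227]
tool_rot: [[-1.0, -0.0, 0.001], [-0.0, 1.0, 0.0], [-0.001, 0.0, -1.0]]
ft_force: [0.4, 0.8, -0.3]
opening: 0.073
```

Call:
jog_arm(targets=[[0,0,0,0,0,0],[0,0,0,0,0,0],[0,0,0,0,0,0],[0,0,0,0,0,0],[0,0,0,0,0,0],[0,0,0,0,0,0],[0,0,0,0,0,0],[0,0,0,0,0,0]], fingers=255)

```text
clock: 4.1
tool_pos: [0.4019, 0.1594, 0.2218]
tool_rot: [[-1.0, -0.0, 0.0], [-0.0, 1.0, 0.0], [-0.0, 0.0, -1.0]]
ft_force: [-0.5, 1.5, 2.1]
opening: 0.0273
```

Run:
```python
from h import *
print(read_state()["tool_pos"],read_state()["opening"])
b=snapshot("side")[:,:,::-1][150:300,180:380]
cv2.imwrite("pics/v2.png",cv2.resize(b,None,fx=3,fy=3))
```

```text
[0.40188809 0.15939148 0.22178082] 0.027322396292958795
```

View pics/v2.png

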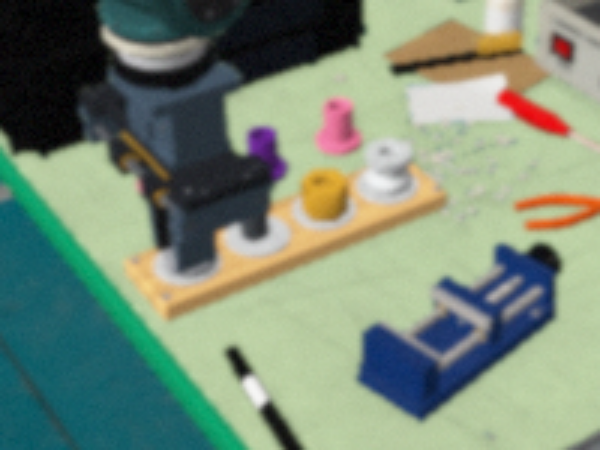

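Opening is 27.3 mm on the 28 mm body, so the bush is held. Lifting and carrying it to the far cell.

Call:
jog_arm(targets=[[0,0,-2,0,0,0],[0,0,-5,0,0,0],[0,0,-9,0,0,0],[-2,-3.5,-10,0,0,0],[-4,-7.5,-10,0,0,0],[-6,-11.5,-10,0,0,0],[-8,-15.5,-10,0,0,0],[-10.5,-19.5,-10,0,0,0],[-12.5,-23.5,-10,0,0,0],[-14.5,-27.5,-10,0,0,0],[-16.5,-31,-10,0,0,0],[-18.5,-34.5,-10,0,0,0]])

```text
clock: 5.35
tool_pos: [0.5872, -0.1874, 0.3213]
tool_rot: [[-1.0, 0.0, -0.001], [0.0, 1.0, 0.0], [0.001, 0.0, -1.0]]
ft_force: [-0.3, 0.5, -1.1]
opening: 0.0274
```

Call:
jog_arm(targets=[[-1,-2,0,0,0,0],[-1.4,-2.7,0,0,0,0],[-1.4,-2.7,0,0,0,0],[-1.4,-2.7,3,0,0,0],[-1.4,-2.7,6,0,0,0],[-1.4,-2.7,8,0,0,0],[-1.4,-2.7,8,0,0,0],[-1.4,-2.7,8,0,0,0]])

```text
clock: 6.15
tool_pos: [0.6007, -0.2118, 0.2421]
tool_rot: [[-1.0, -0.001, -0.001], [-0.001, 1.0, 0.0], [0.001, 0.0, -1.0]]
ft_force: [0.8, -0.2, -0.5]
opening: 0.0274
```

Run:
```python
from h import *
print(tgt((.601,-.213,.2175-.172),90),read_state()["tool_pos"],read_state()["opening"])
a=snapshot("top")[:,:,::-1][130:330,330:530];b=snapshot("side")[:,:,::-1][200:400,280:480]
cv2.imwrite("pics/v3.png",np.hstack([cv2.resize(a,(400,400)),cv2.resize(b,(400,400))]))
```

```text
[-0.03 -0.12  2.46  0.02 -0.04  0.05] [ 0.60070308 -0.21179228  0.24213576] 0.02742403237921421
```

View pics/v3.png

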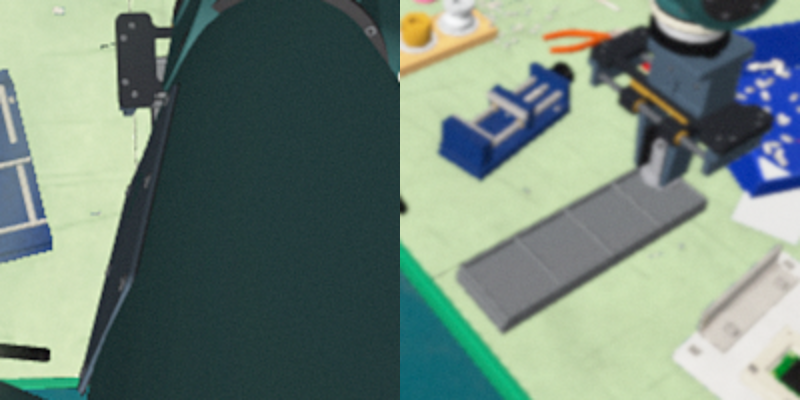

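The side view shows the bush hanging over the far cell, at (660,165) in the composite. Lowering it and releasing.

Call:
jog_arm(targets=[[0,-0.1,1,0,0,0],[0,-0.1,1.8,0,0,0],[0,-0.1,2.2,0,0,0],[0,-0.1,2.5,0,0,0],[0,-0.1,2.5,0,0,0],[0,-0.1,2.5,0,0,0]])

```text
clock: 6.85
tool_pos: [0.6009, -0.2136, 0.2167]
tool_rot: [[-1.0, -0.0, -0.0], [-0.0, 1.0, 0.0], [0.0, 0.0, -1.0]]
ft_force: [-0.8, 0.6, 1.0]
opening: 0.0272
```

Call:
jog_arm(targets=[[0,0,0,0,0,0],[0,0,0,0,0,0],[0,0,0,0,0,0],[0,0,0,0,0,0],[0,0,0,0,0,0]], fingers=70)

```text
clock: 7.35
tool_pos: [0.6009, -0.2136, 0.2167]
tool_rot: [[-1.0, -0.0, 0.0], [-0.0, 1.0, -0.0], [-0.0, -0.0, -1.0]]
ft_force: [0.4, 0.3, 0.4]
opening: 0.0644
```

Call:
jog_arm(targets=[[0,0,-2,0,0,0],[0,0,-5,0,0,0],[0,0,-9,0,0,0],[0,0,-12,0,0,0],[0,0,-12,0,0,0],[0,0,-12,0,0,0]])

```text
clock: 7.95
tool_pos: [0.6009, -0.2136, 0.3371]
tool_rot: [[-1.0, -0.0, 0.001], [-0.0, 1.0, -0.0], [-0.001, -0.0, -1.0]]
ft_force: [-0.9, 0.5, 0.2]
opening: 0.0662
```

Run:
```python
from h import *
s=read_state();print(s["tool_pos"],s["opening"],s["joints"][[0,5]])
print("sleeve",tgt((.4644,.1605,.15),90))
b=snapshot("side")[:,:,::-1][180:380,280:480]
cv2.imwrite("pics/v4.png",cv2.resize(b,(600,600)))
```

```text
[ 0.60085737 -0.21360104  0.33711267] 0.06619213402550811 [ -21.66400683 -111.67447013]
sleeve [ 1.364e+01  3.741e+01  1.480e+00 -2.000e-02  6.000e-02  1.000e-02]
```

View pics/v4.png

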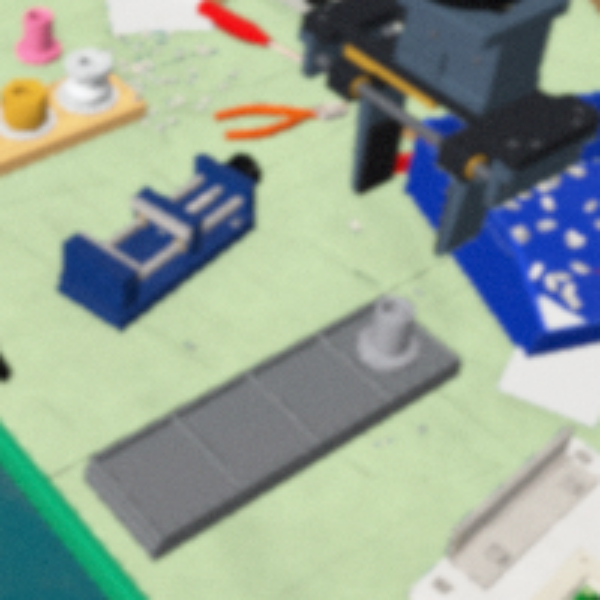

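The bush stands upright in the far cell, at (387,335) in the crop. Next is the sleeve.

Call:
jog_arm(targets=[[1.5,4,0,0,0,0],[3,8,0,0,0,0],[4.5,12,0,0,0,0],[6,16,0,0,0,0],[7.5,20,0,0,0,0],[9,24.5,0,0,0,0],[10.5,29,0,0,0,0],[12,33,0,0,0,0],[13.2,36,0,0,0,0],[13.6,37.4,0,0,0,0],[13.6,37.4,0,0,0,0],[13.6,37.4,2,0,0,0]])

```text
clock: 9.2
tool_pos: [0.4658, 0.1602, 0.3177]
tool_rot: [[-1.0, -0.001, 0.003], [-0.001, 1.0, 0.001], [-0.003, 0.001, -1.0]]
ft_force: [-0.6, 0.2, -0.2]
opening: 0.0659
```

Call:
jog_arm(targets=[[0,0,2,0,0,0],[0,0,4,0,0,0],[0,0,4,0,0,0],[0,0,4,0,0,0],[0,0,4,0,0,0]])

```text
clock: 9.7
tool_pos: [0.4654, 0.16, 0.2775]
tool_rot: [[-1.0, 0.0, 0.001], [0.0, 1.0, 0.0], [-0.001, 0.0, -1.0]]
ft_force: [0.4, 0.5, 0.4]
opening: 0.0659
```

Run:
```python
from h import *
s=read_state();print(s["tool_pos"],s["opening"])
print("sleeve",tgt((.4644,.1605,.053),90))
b=snapshot("side")[:,:,::-1][130:280,180:380]
cv2.imwrite("pics/v5.png",cv2.resize(b,(800,600)))
```

```text
[0.46538807 0.15996499 0.27749178] 0.06585573788776247
sleeve [ 0.1   0.05  5.25  0.01  0.05 -0.02]
```

View pics/v5.png

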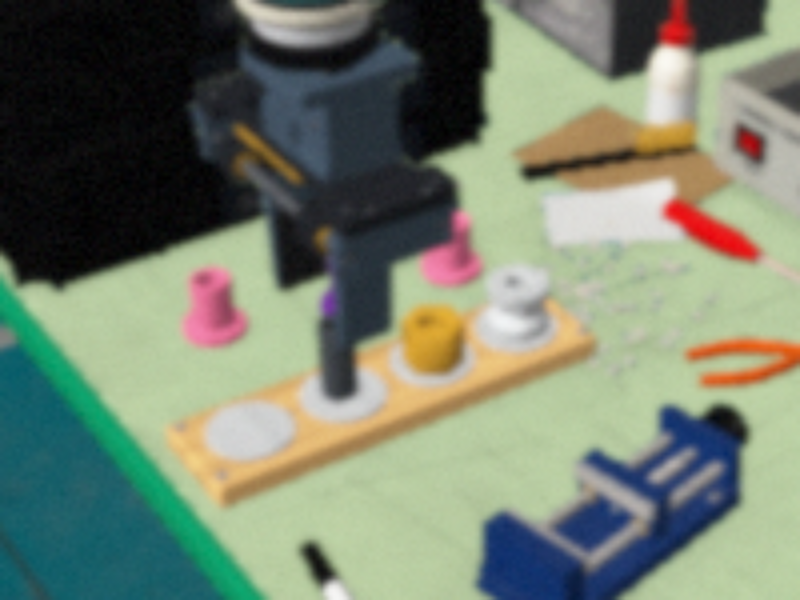

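The sleeve, at (338,350) in the crop, is between the jaws. Lowering and gripping.

Call:
jog_arm(targets=[[0.1,0,2,0,0,0],[0.1,0,4,0,0,0],[0.1,0,5.2,0,0,0],[0.1,0,5.2,0,0,0],[0.1,0,5.2,0,0,0]])

```text
clock: 10.25
tool_pos: [0.4641, 0.1604, 0.2253]
tool_rot: [[-1.0, -0.0, 0.0], [-0.0, 1.0, 0.0], [-0.0, 0.0, -1.0]]
ft_force: [-0.1, 0.6, 0.9]
opening: 0.0662
```

Call:
jog_arm(targets=[[0,0,0,0,0,0],[0,0,0,0,0,0],[0,0,0,0,0,0],[0,0,0,0,0,0],[0,0,0,0,0,0],[0,0,0,0,0,0],[0,0,0,0,0,0],[0,0,0,0,0,0]], fingers=255)

```text
clock: 11.05
tool_pos: [0.4639, 0.1604, 0.2248]
tool_rot: [[-1.0, -0.0, 0.0], [-0.0, 1.0, 0.0], [-0.0, 0.0, -1.0]]
ft_force: [-0.4, 0.7, 4.6]
opening: 0.0233
```

Run:
```python
from h import *
s=read_state();print(s["tool_pos"],s["opening"])
z=s["tool_pos"][2]-.172-.004
print("to cell",tgt((.535,-.2127,z),90))
```

```text
[0.4638872  0.16037894 0.22481311] 0.02328711117106554
to cell [-7.110e+00 -3.731e+01  4.000e-01  0.000e+00  1.000e-02  1.000e-02]
```

Call:
jog_arm(targets=[[0,0,-2,0,0,0],[0,0,-5,0,0,0],[0,0,-9,0,0,0],[-0.7,-3.5,-10,0,0,0],[-1.4,-7.5,-10,0,0,0],[-2.2,-11.5,-10,0,0,0],[-3,-15.5,-10,0,0,0],[-3.8,-19.5,-10,0,0,0],[-4.6,-23.5,-10,0,0,0],[-5.4,-27.5,-10,0,0,0],[-6.2,-31.5,-10,0,0,0],[-6.8,-35,-10,0,0,0]])

```text
clock: 12.25
tool_pos: [0.5319, -0.1916, 0.3246]
tool_rot: [[-1.0, 0.0, -0.0], [0.0, 1.0, -0.0], [0.0, -0.0, -1.0]]
ft_force: [0.2, -0.0, -1.0]
opening: 0.0236
```

Call:
jog_arm(targets=[[-0.2,-1.6,0,0,0,0],[-0.3,-2.3,0,0,0,0],[-0.3,-2.3,0,0,0,0],[-0.3,-2.3,3,0,0,0],[-0.3,-2.3,6,0,0,0],[-0.3,-2.3,8,0,0,0],[-0.3,-2.3,8,0,0,0],[-0.3,-2.3,8,0,0,0]])

```text
clock: 13.05
tool_pos: [0.535, -0.2117, 0.2451]
tool_rot: [[-1.0, -0.001, -0.001], [-0.001, 1.0, 0.0], [0.001, 0.0, -1.0]]
ft_force: [1.1, -0.3, -0.1]
opening: 0.023
```

Run:
```python
from h import *
s=read_state();print(s["tool_pos"],s["opening"])
print("to cell",tgt((.535,-.2127,.2248-.172-.004),90))
b=snapshot("side")[:,:,::-1][200:350,280:480]
cv2.imwrite("pics/v6.png",cv2.resize(b,(800,600)))
```

```text
[ 0.53496849 -0.21167824  0.24508501] 0.02303701024898877
to cell [-0.   -0.1   2.43  0.02 -0.03  0.07]
```

View pics/v6.png

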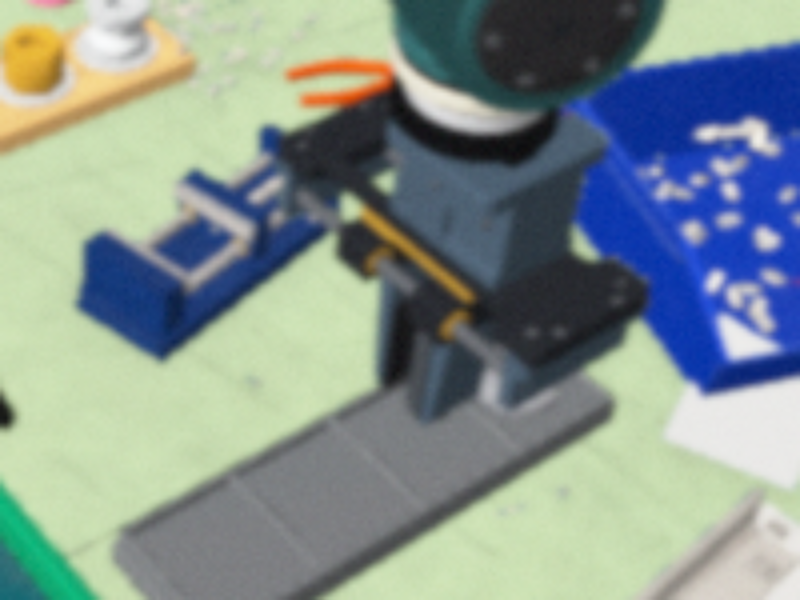

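The sleeve, near (410,400) in the crop, is over the second-farthest cell. Lowering and releasing.

Call:
jog_arm(targets=[[0,0,1,0,0,0],[0,0,1.8,0,0,0],[0,0,2.2,0,0,0],[0,0,2.4,0,0,0],[0,0,2.4,0,0,0],[0,0,2.4,0,0,0]])

```text
clock: 13.7
tool_pos: [0.535, -0.2127, 0.2208]
tool_rot: [[-1.0, -0.0, 0.0], [-0.0, 1.0, -0.0], [-0.0, -0.0, -1.0]]
ft_force: [-0.0, -0.4, -1.4]
opening: 0.0234
```

Call:
jog_arm(targets=[[0,0,0,0,0,0],[0,0,0,0,0,0],[0,0,0,0,0,0],[0,0,0,0,0,0],[0,0,0,0,0,0]], fingers=60)

```text
clock: 14.2
tool_pos: [0.5349, -0.2126, 0.2208]
tool_rot: [[-1.0, -0.0, 0.0], [-0.0, 1.0, -0.0], [-0.0, -0.0, -1.0]]
ft_force: [-0.0, -1.7, -0.2]
opening: 0.0605
```

Call:
jog_arm(targets=[[0,0,-2,0,0,0],[0,0,-5,0,0,0],[0,0,-9,0,0,0],[0,0,-12,0,0,0],[0,0,-12,0,0,0],[0,0,-12,0,0,0]])

```text
clock: 14.8
tool_pos: [0.5348, -0.2126, 0.3411]
tool_rot: [[-1.0, -0.0, 0.001], [-0.0, 1.0, -0.0], [-0.001, -0.0, -1.0]]
ft_force: [-0.1, -0.3, 0.5]
opening: 0.0695
```

Run:
```python
from h import *
s=read_state();print(s["tool_pos"],s["opening"],s["joints"][[0,5]])
print("nut",tgt((.531,.1575,.15),114))
b=snapshot("side")[:,:,::-1][180:380,280:480]
cv2.imwrite("pics/v7.png",cv2.resize(b,(600,600)))
```

```text
[ 0.53484592 -0.2126041   0.34108152] 0.06952625589598752 [ -23.99824799 -114.00898493]
nut [  0.38  37.01   1.89  -0.04   0.06 -23.99]
```

View pics/v7.png

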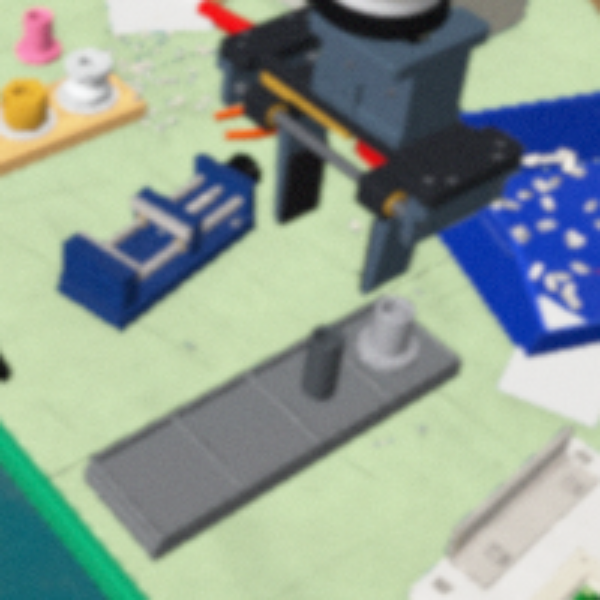

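The sleeve stands upright in its cell, at (322,362) in the crop. Next the nut, with the jaws turned 24° onto its flats.

Call:
jog_arm(targets=[[0,4,0,0,0,-3],[0,8,0,0,0,-6],[0,12,0,0,0,-9],[0,16,0,0,0,-12],[0,20,0,0,0,-15],[0,24,0,0,0,-18],[0,28,0,0,0,-21],[0.2,32,0,0,0,-24],[0.4,35,0,0,0,-24],[0.4,37,0,0,0,-24],[0.4,37,0,0,0,-24],[0.4,37,2,0,0,-24]])

```text
clock: 16.05
tool_pos: [0.5312, 0.1577, 0.3211]
tool_rot: [[-0.913, -0.408, 0.002], [-0.408, 0.913, 0.0], [-0.002, -0.0, -1.0]]
ft_force: [-0.3, 0.3, 0.1]
opening: 0.0696
```

Call:
jog_arm(targets=[[0,0,2,0,0,0],[0,0,4,0,0,0],[0,0,4,0,0,0],[0,0,4,0,0,0],[0,0,4,0,0,0]])

```text
clock: 16.55
tool_pos: [0.5311, 0.1571, 0.2814]
tool_rot: [[-0.914, -0.407, 0.001], [-0.407, 0.914, 0.0], [-0.001, -0.0, -1.0]]
ft_force: [0.4, 0.0, -0.5]
opening: 0.0701
```

Run:
```python
from h import *
s=read_state();print(s["tool_pos"],s["opening"])
print("nut",tgt((.531,.157,.049),114))
b=snapshot("side")[:,:,::-1][130:280,180:380]
cv2.imwrite("pics/v8.png",cv2.resize(b,(800,600)))
```

```text
[0.53111814 0.15710532 0.28138553] 0.0701246792151963
nut [ 0.02 -0.    6.04 -0.01  0.03 -0.01]
```

View pics/v8.png

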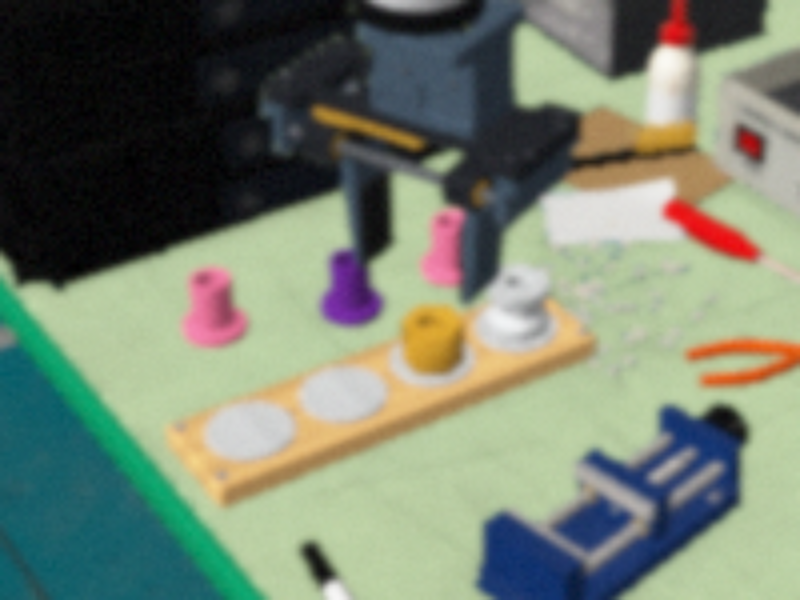

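The jaws straddle the nut, at (432,340) in the crop, clear of both the pulley and the purple bush. Lowering.

Call:
jog_arm(targets=[[0,0,2,0,0,0],[0,0,4,0,0,0],[0,0,5.3,0,0,0],[0,0,6,0,0,0],[0,0,6,0,0,0],[0,0,6,0,0,0]])

```text
clock: 17.2
tool_pos: [0.5311, 0.1574, 0.2213]
tool_rot: [[-0.913, -0.407, 0.001], [-0.407, 0.913, 0.0], [-0.001, -0.0, -1.0]]
ft_force: [0.1, -0.3, -0.0]
opening: 0.0696
```

Call:
jog_arm(targets=[[0,0,0,0,0,0],[0,0,0,0,0,0],[0,0,0,0,0,0],[0,0,0,0,0,0],[0,0,0,0,0,0],[0,0,0,0,0,0],[0,0,0,0,0,0],[0,0,0,0,0,0]], fingers=255)

```text
clock: 18.0
tool_pos: [0.5309, 0.1574, 0.221]
tool_rot: [[-0.913, -0.407, 0.0], [-0.407, 0.913, 0.0], [-0.0, -0.0, -1.0]]
ft_force: [-1.2, -0.3, 5.4]
opening: 0.0402
```

Run:
```python
from h import *
s=read_state();print(s["tool_pos"],s["opening"])
z=s["tool_pos"][2]-.172-.004
print("to cell",tgt((.469,-.2124,z),114),tgt((.469,-.2124,z),90))
b=snapshot("side")[:,:,::-1][130:280,180:380]
cv2.imwrite("pics/v9.png",cv2.resize(b,(800,600)))
```

```text
[0.5309112  0.15739953 0.22095017] 0.040182899354810266
to cell [ 2.070e+01 -3.126e+01  4.000e-01 -0.000e+00  1.000e-02  1.000e-02] [ 2.070e+01 -3.126e+01  4.000e-01  0.000e+00  1.000e-02  2.401e+01]
```

View pics/v9.png

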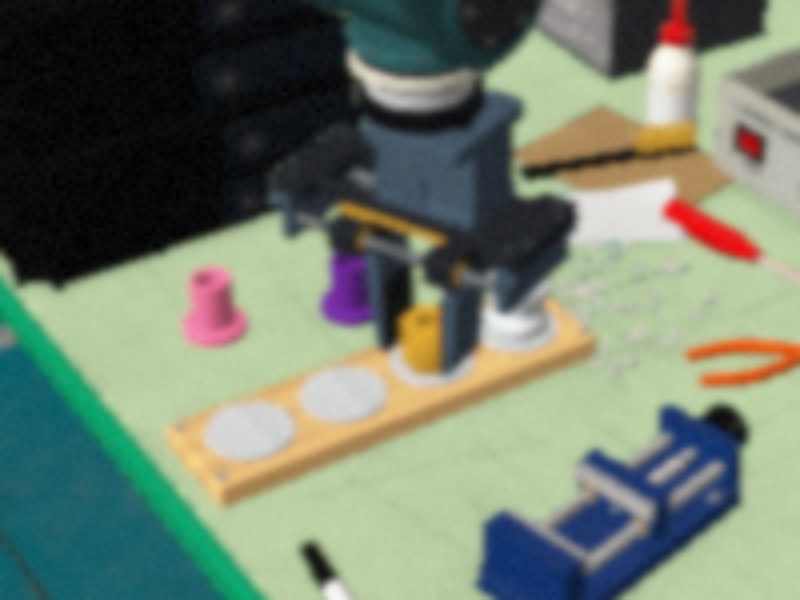

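The opening is 40.2 mm, where the 36 mm flats should give about 35. I'll allow more closing time before deciding.

Call:
jog_arm(targets=[[0,0,0,0,0,0],[0,0,0,0,0,0],[0,0,0,0,0,0],[0,0,0,0,0,0],[0,0,0,0,0,0],[0,0,0,0,0,0]])

```text
clock: 18.65
tool_pos: [0.5309, 0.1574, 0.221]
tool_rot: [[-0.913, -0.407, 0.0], [-0.407, 0.913, 0.0], [-0.0, -0.0, -1.0]]
ft_force: [-2.1, 0.1, 6.3]
opening: 0.0401
```

Run:
```python
import cv2
a=cv2.imread("pics/top0.png")[198:236,204:242]
cv2.imwrite("pics/nut0.png",cv2.resize(a,(570,570),interpolation=cv2.INTER_CUBIC))
```

```text
(no output)
```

View pics/nut0.png

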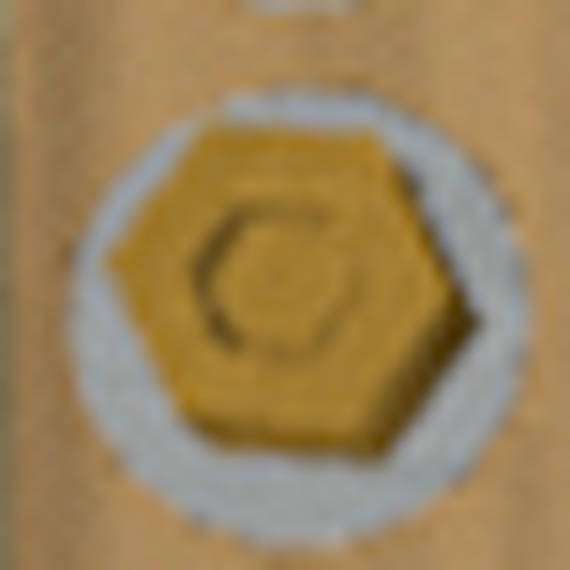

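The nut's flats do run at about 116°, so the jaw yaw was right. The opening is steady at 40.1 mm, so it is gripping firmly somewhere. I'll lift slightly and look.

Call:
jog_arm(targets=[[0,0,-1,0,0,0],[0,0,-3,0,0,0],[0,0,-5,0,0,0],[0,0,-7,0,0,0],[0,0,-7,0,0,0],[0,0,-7,0,0,0]])

```text
clock: 19.25
tool_pos: [0.5307, 0.1573, 0.2909]
tool_rot: [[-0.913, -0.407, 0.001], [-0.407, 0.913, 0.0], [-0.001, -0.0, -1.0]]
ft_force: [-0.3, 0.9, -2.1]
opening: 0.0403
```

Run:
```python
from h import *
s=read_state();print(s["tool_pos"],s["opening"])
b=snapshot("side")[:,:,::-1][150:240,220:340]
cv2.imwrite("pics/v10.png",cv2.resize(b,(800,600),interpolation=cv2.INTER_CUBIC))
```

```text
[0.53070941 0.15733223 0.29085209] 0.04026764651628788
```

View pics/v10.png

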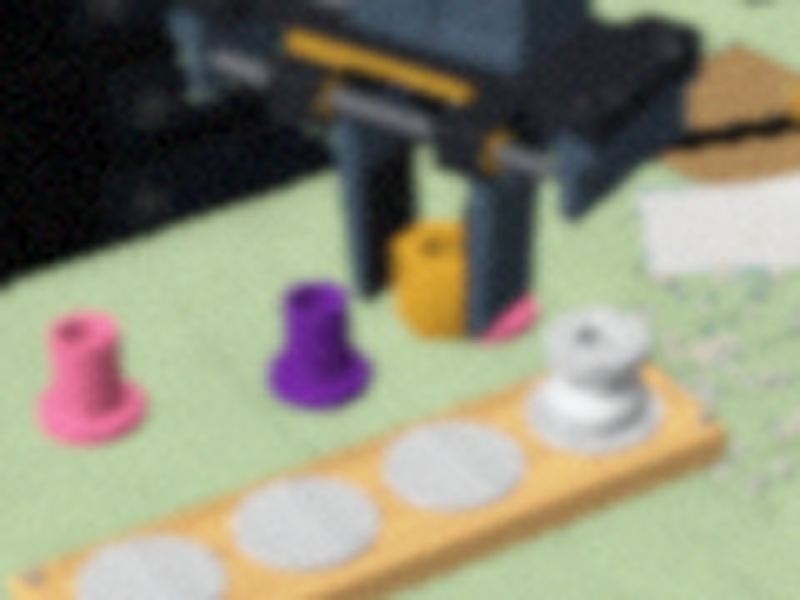

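The nut is held upright at (430,280) in the crop and clear of the rack. Carrying it to the second-nearest cell.

Call:
jog_arm(targets=[[1,-1.5,-2,0,0,0],[3,-4.5,-3,0,0,0],[5,-7.5,-3,0,0,0],[7,-10.5,-3,0,0,0],[9,-13.5,-3,0,0,0],[11,-16.5,-3,0,0,0],[13,-19.5,-3,0,0,0],[15,-22.5,-3,0,0,0],[17,-25.5,-3,0,0,0],[19,-28.5,-3,0,0,0],[20.3,-30.5,-3,0,0,0],[20.7,-31.2,-3,0,0,0]])

```text
clock: 20.5
tool_pos: [0.468, -0.2136, 0.3197]
tool_rot: [[-0.914, -0.405, -0.001], [-0.405, 0.914, 0.001], [0.001, 0.001, -1.0]]
ft_force: [-0.1, 1.0, -1.4]
opening: 0.0399
```

Call:
jog_arm(targets=[[0,0,0,0,0,0],[0,0,2,0,0,0],[0,0,5,0,0,0],[0,0,8,0,0,0],[0,0,8,0,0,0],[0,0,8,0,0,0],[0,0,8,0,0,0]])

```text
clock: 21.2
tool_pos: [0.4693, -0.2116, 0.242]
tool_rot: [[-0.913, -0.407, 0.001], [-0.407, 0.913, -0.001], [-0.001, -0.001, -1.0]]
ft_force: [-0.0, -0.5, 0.1]
opening: 0.0402
```

Run:
```python
from h import *
s=read_state();print(s["tool_pos"],s["opening"])
print("to cell",tgt((.469,-.2124,.221-.172-.0045),114))
b=snapshot("side")[:,:,::-1][220:370,270:470]
cv2.imwrite("pics/v11.png",cv2.resize(b,(800,600)))
```

```text
[ 0.46930777 -0.21164425  0.24201433] 0.04017033749387555
to cell [ 0.06 -0.05  2.55 -0.06  0.05  0.04]
```

View pics/v11.png

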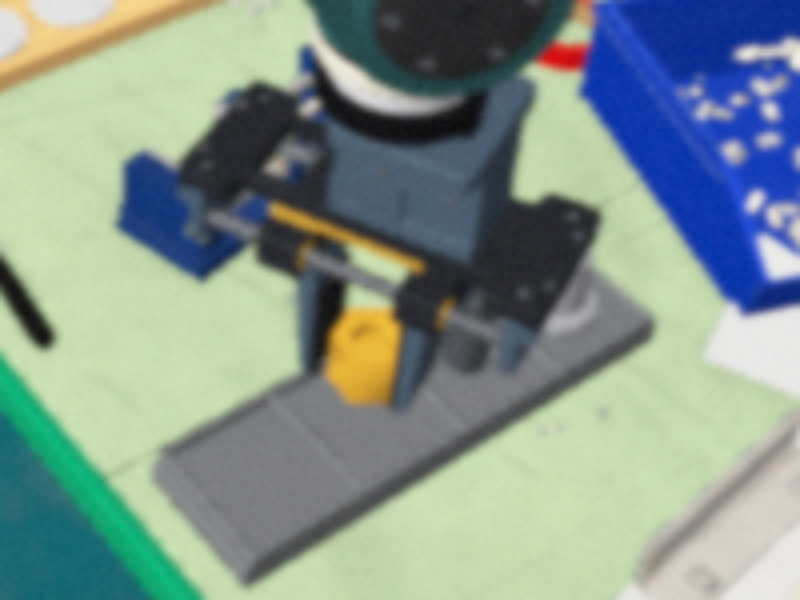

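The nut, at (362,355) in the crop, is over its cell and clear of the sleeve. Lowering and releasing.

Call:
jog_arm(targets=[[0,0,1,0,0,0],[0,0,1.8,0,0,0],[0,0,2.3,0,0,0],[0,0,2.5,0,0,0],[0,0,2.5,0,0,0],[0,0,2.5,0,0,0]])

```text
clock: 21.85
tool_pos: [0.4685, -0.2118, 0.2159]
tool_rot: [[-0.913, -0.407, -0.001], [-0.407, 0.913, 0.001], [0.001, 0.001, -1.0]]
ft_force: [-5.8, 2.4, 13.4]
opening: 0.0402
```

Call:
jog_arm(targets=[[0,0,0,0,0,0],[0,0,0,0,0,0],[0,0,0,0,0,0],[0,0,0,0,0,0],[0,0,0,0,0,0]], fingers=65)

```text
clock: 22.35
tool_pos: [0.4687, -0.2119, 0.2157]
tool_rot: [[-0.913, -0.407, -0.0], [-0.407, 0.913, -0.0], [0.0, 0.0, -1.0]]
ft_force: [0.3, -0.0, 0.7]
opening: 0.0679
```

Call:
jog_arm(targets=[[0,0,-2,0,0,0],[0,0,-5,0,0,0],[0,0,-9,0,0,0],[0,0,-12,0,0,0],[0,0,-12,0,0,0],[0,0,-12,0,0,0]])

```text
clock: 22.95
tool_pos: [0.4687, -0.2118, 0.336]
tool_rot: [[-0.913, -0.407, 0.001], [-0.407, 0.913, -0.001], [-0.001, -0.001, -1.0]]
ft_force: [0.6, 0.2, 0.0]
opening: 0.068
```

Run:
```python
from h import *
s=read_state();print(s["tool_pos"],s["opening"],s["joints"][[0,5]])
print("pulley",tgt((.5985,.16,.15),90))
b=snapshot("side")[:,:,::-1][180:380,280:480]
cv2.imwrite("pics/v12.png",cv2.resize(b,(600,600)))
```

```text
[ 0.46866738 -0.21183218  0.33603814] 0.06800490681905336 [ -26.91894695 -140.93260516]
pulley [-26.99  28.68   1.4   -0.05   0.06  24.01]
```

View pics/v12.png

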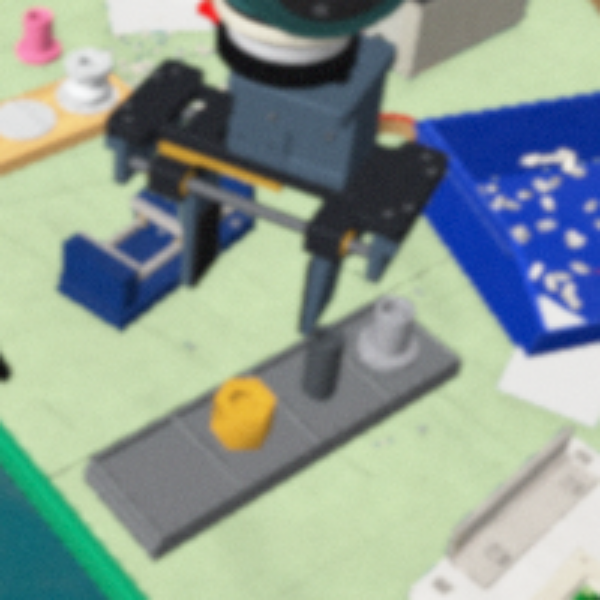

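The nut is in its cell, at (243,412) in the crop, but its outline looks tilted. I'll move to the pulley so the view clears, then check.

Call:
jog_arm(targets=[[-2.7,2.9,0,0,0,2.4],[-5.4,5.8,0,0,0,4.8],[-8.1,8.7,0,0,0,7.2],[-10.8,11.6,0,0,0,9.6],[-13.5,14.5,0,0,0,12],[-16.2,17.4,0,0,0,15],[-19,20.2,0,0,0,18],[-22,23.4,0,0,0,21],[-25,26.5,0,0,0,24],[-27,28.7,0,0,0,24],[-27,28.7,0,0,0,24],[-27,28.7,0,0,0,24]])

```text
clock: 24.2
tool_pos: [0.5981, 0.1604, 0.334]
tool_rot: [[-1.0, -0.001, -0.003], [-0.001, 1.0, -0.001], [0.003, -0.001, -1.0]]
ft_force: [-0.7, 0.3, 0.1]
opening: 0.0676
```

Run:
```python
from h import *
s=read_state();print(s["tool_pos"],s["opening"],s["joints"][[0,5]])
print("pulley",tgt((.5985,.16,.05),90))
a=snapshot("top")[:,:,::-1];cv2.imwrite("pics/top2.png",a)
b=snapshot("side")[:,:,::-1];cv2.imwrite("pics/side2.png",b)
cv2.imwrite("pics/v13.png",np.hstack([cv2.resize(a[150:320,380:480],(350,595),interpolation=cv2.INTER_CUBIC),cv2.resize(b[275:365,300:440],(440,595*440//660),interpolation=cv2.INTER_CUBIC)[:396].repeat(1,0) if 0 else cv2.copyMakeBorder(cv2.resize(b[270:370,305:415],(440,400),interpolation=cv2.INTER_CUBIC),0,195,0,0,cv2.BORDER_CONSTANT)]))
```

```text
[0.59809174 0.16038959 0.33397455] 0.06762025156757791 [ 12.85606318 -77.22031887]
pulley [-0.07 -0.03 11.2  -0.04 -0.15  0.08]
```

View pics/v13.png

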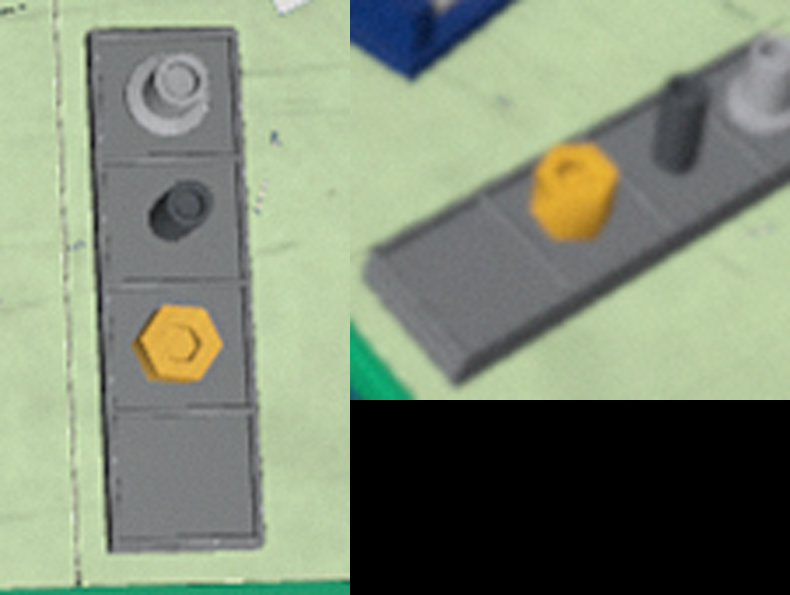

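Top crop: bush (178,82), sleeve (185,208) and nut (180,342) are each centred in a cell. The nut's apparent tilt looks like perspective, and I'll triangulate it later. Now the pulley.

Call:
jog_arm(targets=[[0,0,3,0,0,0],[0,0,6,0,0,0],[0,0,8.5,0,0,0],[0,0,10.3,0,0,0],[0,0,11.2,0,0,0],[0,0,11.2,0,0,0],[0,0,11.2,0,0,0]])

```text
clock: 25.0
tool_pos: [0.5989, 0.16, 0.2245]
tool_rot: [[-1.0, 0.0, 0.001], [0.0, 1.0, 0.0], [-0.001, 0.0, -1.0]]
ft_force: [0.3, -0.2, -0.2]
opening: 0.0677
```

Run:
```python
from h import *
s=read_state();print(s["tool_pos"],s["opening"])
b=snapshot("side")[:,:,::-1][130:250,220:380]
cv2.imwrite("pics/v14.png",cv2.resize(b,(800,600)))
```

```text
[0.59890876 0.16003165 0.22449   ] 0.0676672491835111
```

View pics/v14.png

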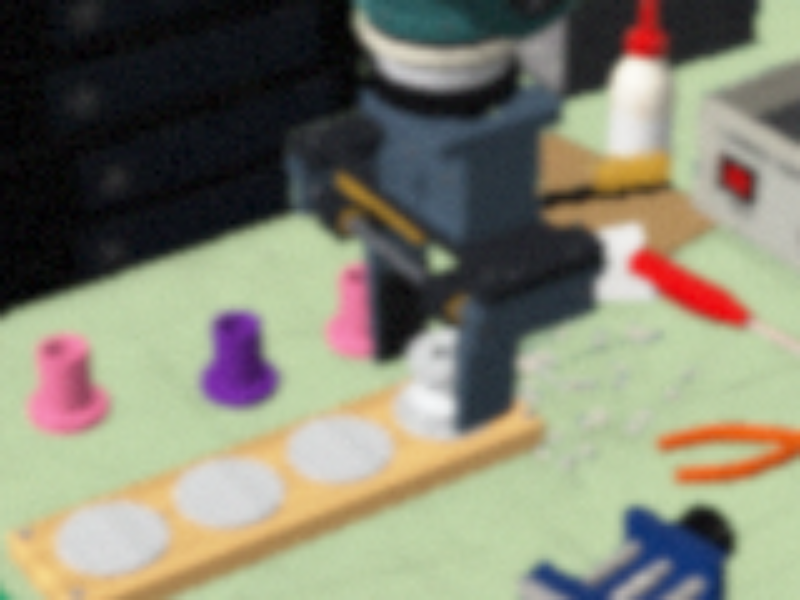

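The pulley, at (432,375) in the crop, is between the jaws. Going slightly lower and gripping.

Call:
jog_arm(targets=[[0,0,0.2,0,0,0],[0,0,0.2,0,0,0],[0,0,0.2,0,0,0]])

```text
clock: 25.35
tool_pos: [0.5986, 0.1602, 0.2221]
tool_rot: [[-1.0, -0.0, 0.0], [-0.0, 1.0, 0.0], [-0.0, 0.0, -1.0]]
ft_force: [-0.4, 0.5, 0.2]
opening: 0.0681
```

Call:
jog_arm(targets=[[0,0,0,0,0,0],[0,0,0,0,0,0],[0,0,0,0,0,0],[0,0,0,0,0,0],[0,0,0,0,0,0],[0,0,0,0,0,0],[0,0,0,0,0,0],[0,0,0,0,0,0]], fingers=255)

```text
clock: 26.15
tool_pos: [0.5986, 0.1602, 0.2217]
tool_rot: [[-1.0, -0.0, 0.0], [-0.0, 1.0, 0.0], [-0.0, 0.0, -1.0]]
ft_force: [-0.2, -0.6, 1.2]
opening: 0.0409
```

Call:
jog_arm(targets=[[0,0,-2,0,0,0],[0,0,-5,0,0,0],[0,0,-8,0,0,0],[0,0,-10,0,0,0],[0,0,-10,0,0,0],[0,0,-10,0,0,0]])

```text
clock: 26.75
tool_pos: [0.5983, 0.1601, 0.3214]
tool_rot: [[-1.0, -0.0, 0.0], [-0.0, 1.0, -0.0], [-0.0, -0.0, -1.0]]
ft_force: [-0.1, -0.6, -1.5]
opening: 0.0406
```

Run:
```python
from h import *
s=read_state();print(s["tool_pos"],s["opening"])
print(tgt((.403,-.212,s["tool_pos"][2]-.172),90))
b=snapshot("side")[:,:,::-1][130:250,220:380]
cv2.imwrite("pics/v15.png",cv2.resize(b,(800,600)))
```

```text
[0.59833653 0.16009504 0.32137372] 0.04059523115868533
[ 1.954e+01 -3.721e+01 -0.000e+00 -0.000e+00  0.000e+00  1.000e-02]
```

View pics/v15.png

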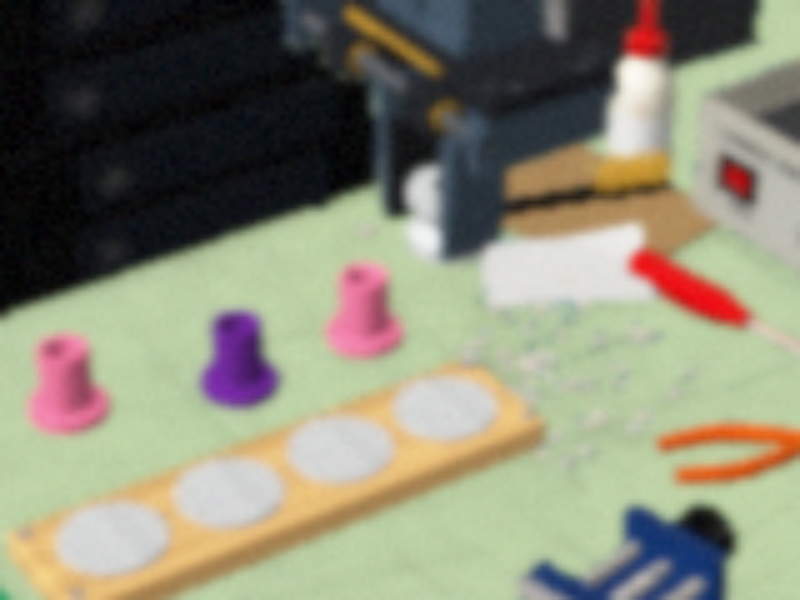

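The pulley is held at 40.6 mm opening, visible at (425,210) in the crop. Carrying it to the nearest cell.

Call:
jog_arm(targets=[[1,-2,0,0,0,0],[3,-6,0,0,0,0],[5,-10,0,0,0,0],[7,-14,0,0,0,0],[9,-18,0,0,0,0],[11,-22,0,0,0,0],[13,-26,0,0,0,0],[15,-30,0,0,0,0],[17,-33,0,0,0,0],[18.5,-36,0,0,0,0],[19.5,-37.2,0,0,0,0],[19.5,-37.2,0,0,0,0]])

```text
clock: 28.0
tool_pos: [0.4017, -0.213, 0.3207]
tool_rot: [[-1.0, 0.002, -0.002], [0.002, 1.0, 0.001], [0.002, 0.001, -1.0]]
ft_force: [-0.2, 0.5, -1.4]
opening: 0.0407
```

Call:
jog_arm(targets=[[0,0,0,0,0,0],[0,0,2,0,0,0],[0,0,5,0,0,0],[0,0,8,0,0,0],[0,0,8,0,0,0],[0,0,8,0,0,0],[0,0,8,0,0,0]])

```text
clock: 28.7
tool_pos: [0.4042, -0.2118, 0.2429]
tool_rot: [[-1.0, -0.001, 0.001], [-0.001, 1.0, -0.001], [-0.001, -0.001, -1.0]]
ft_force: [-0.1, -0.1, -1.1]
opening: 0.0407
```

Run:
```python
from h import *
s=read_state();print(s["tool_pos"],s["opening"])
print(tgt((.403,-.212,.2175-.172),90))
b=snapshot("side")[:,:,::-1][220:370,270:470]
cv2.imwrite("pics/v16.png",cv2.resize(b,(800,600)))
```

```text
[ 0.40417851 -0.21180313  0.24289405] 0.04074166601205602
[ 0.12 -0.02  2.54 -0.04  0.07  0.05]
```

View pics/v16.png

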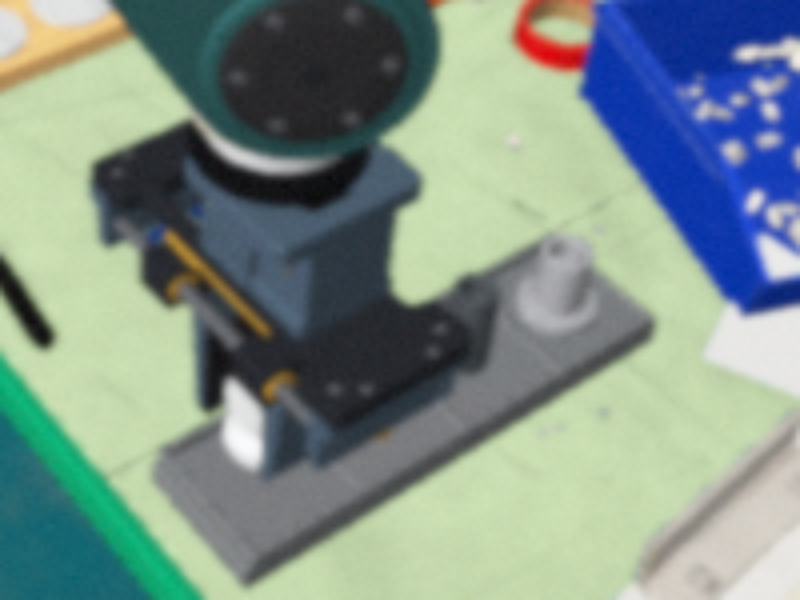

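The pulley, at (243,425) in the crop, is over the nearest cell. Lowering and releasing.

Call:
jog_arm(targets=[[0,0,1,0,0,0],[0,0,1.8,0,0,0],[0,0,2.2,0,0,0],[0,0,2.4,0,0,0],[0,0,2.4,0,0,0],[0,0,2.4,0,0,0]])

```text
clock: 29.35
tool_pos: [0.4036, -0.2119, 0.2178]
tool_rot: [[-1.0, -0.0, -0.0], [-0.0, 1.0, -0.0], [0.0, -0.0, -1.0]]
ft_force: [0.3, -0.8, -1.6]
opening: 0.0409
```

Call:
jog_arm(targets=[[0,0,0,0,0,0],[0,0,0,0,0,0],[0,0,0,0,0,0],[0,0,0,0,0,0],[0,0,0,0,0,0]], fingers=65)

```text
clock: 29.85
tool_pos: [0.4036, -0.2119, 0.2178]
tool_rot: [[-1.0, -0.0, 0.0], [-0.0, 1.0, -0.0], [-0.0, -0.0, -1.0]]
ft_force: [0.3, -0.0, 0.1]
opening: 0.0683
```

Call:
jog_arm(targets=[[0,0,-2,0,0,0],[0,0,-5,0,0,0],[0,0,-9,0,0,0],[0,0,-13,0,0,0],[0,4,-13,0,0,0],[0,8,-13,0,0,0],[0,12,-13,0,0,0],[0,16,-13,0,0,0],[0,20,-13,0,0,0],[0,24,-13,0,0,0],[0,28,-13,0,0,0],[0,28,-13,0,0,0]])

```text
clock: 31.05
tool_pos: [0.4033, 0.0713, 0.3479]
tool_rot: [[-1.0, -0.004, 0.0], [-0.004, 1.0, 0.0], [-0.0, 0.0, -1.0]]
ft_force: [-0.5, -0.5, 0.2]
opening: 0.0679
```

Run:
```python
from h import *
s=read_state();print(s["tool_pos"],s["opening"],s["ft_force"])
a=snapshot("top")[:,:,::-1];cv2.imwrite("pics/top3.png",a)
b=snapshot("side")[:,:,::-1];cv2.imwrite("pics/side3.png",b)
cv2.imwrite("pics/v17.png",np.hstack([cv2.resize(a[150:320,380:480],(350,595),interpolation=cv2.INTER_CUBIC),cv2.copyMakeBorder(cv2.resize(b[270:370,305:415],(440,400),interpolation=cv2.INTER_CUBIC),0,195,0,0,cv2.BORDER_CONSTANT)]))
```

```text
[0.40327119 0.07130022 0.34787301] 0.06785846223723467 [-0.51714929 -0.52252242  0.20892607]
```

View pics/v17.png

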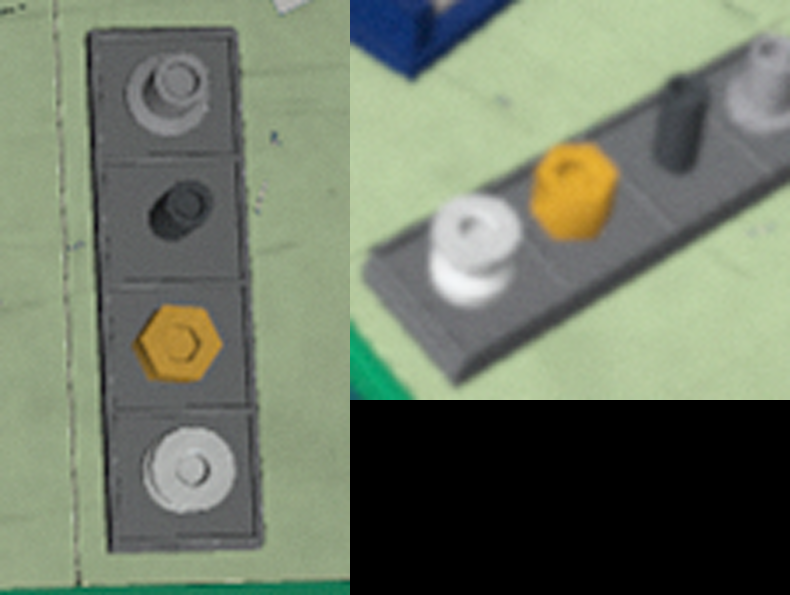

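All four parts are in cells. Top crop bore centres are bush (180,78), sleeve (188,204), nut (182,342), pulley (192,470). Side crop tops are sleeve (684,85), nut (568,166), pulley (474,228), bush (768,45). Checking these numerically.

Run:
```python
from h import *
O=np.array([.502,-.2124])
T=dict(bush=((180,78),(768,45),.058,.099),sleeve=((188,204),(684,85),.068,.033),nut=((182,342),(568,166),.046,-.033),pulley=((192,470),(474,228),.05,-.099))
for n,(t,s,z,x) in T.items():
    tu=(380+t[0]/3.5,150+t[1]/3.5);su=(305+s[0]/4,270+s[1]/4)
    a=ray("top",*tu,z);b=ray("side",*su,z)
    P={k:(camera_info(k)["position"],ray(k,*u,0)) for k,u in(("top",tu),("side",su))}
    A=[];y=[]
    M=np.zeros((3,3));v=np.zeros(3)
    for o,g in P.values():
        d=(g-o)/np.linalg.norm(g-o);Q=np.eye(3)-np.outer(d,d);M+=Q;v+=Q@o
    X=np.linalg.solve(M,v)
    print(n,"top dev mm",np.round((a[:2]-O-[x,0])*1e3,1),"side",np.round((b[:2]-O-[x,0])*1e3,1),"tri z",round(X[2]*1e3,1),"nominal",z*1e3)
# divider/wall tops along row, from crop
for p in((163,35),(172,160),(175,282),(182,408),(186,545)): print(np.round(ray("top",380+p[0]/3.5,150+p[1]/3.5,.022)[:2],4))
for p in((90,30),(237,30),(110,548),(260,545)): print("corner",np.round(ray("top",380+p[0]/3.5,150+p[1]/3.5,.022)[:2],4))
```

```text
bush top dev mm [ 1.3 -0.6] side [156.1 -99.9] tri z 82.9 nominal 58.0
sleeve top dev mm [1.  0.5] side [151.7 -98.5] tri z 92.3 nominal 68.0
nut top dev mm [0.3 2.1] side [146.1 -91.1] tri z 73.1 nominal 46.0
pulley top dev mm [1.7 0.9] side [141.6 -93.9] tri z 72.7 nominal 50.0
[ 0.634  -0.2129]
[ 0.5672 -0.2146]
[ 0.503  -0.2132]
[ 0.4377 -0.2138]
[ 0.3678 -0.2126]
corner [ 0.6374 -0.1746]
corner [ 0.6358 -0.2519]
corner [ 0.3671 -0.1738]
corner [ 0.367  -0.2503]
```

Run:
```python
import cv2,numpy as np
a=cv2.imread("pics/top3.png")[230:265,412:447];b=cv2.imread("pics/side3.png")[298:338,430-5-0-0-0-0-0-0-0-0-0-0-0-0-0-0-0-0-0-0-0-0-0-0-0-0-0-0-0-0-0-0-0-0-0-0-0-0-0-0-0-0-0-0-0-0-0-0-0-0-0-0-0-0-0-0-0-0-0-0-0-0-0-0-0-0-0-0-0-0-0-0-0-0-0-0-0-0:470]
b=cv2.imread("pics/side3.png")[298:338,428:468]
c=cv2.imread("pics/side3.png")[300:335,430:465]
s=cv2.imread("pics/side3.png")[300:340,427:467]
s=cv2.imread("pics/side3.png")[300:336,432:468]
s=cv2.imread("pics/side3.png")[300:336,430:466]
n=cv2.imread("pics/side3.png")[300:336,430:466]
n=cv2.imread("pics/side3.png")[302:336,430:464]
k=cv2.imread("pics/side3.png")[300:335,433:468]
k=cv2.imread("pics/side3.png")[270+130//4:270+250//4,305+(520-350)//4:305+(630-350)//4]
cv2.imwrite("pics/nut3.png",np.hstack([cv2.resize(a,(390,390),interpolation=cv2.INTER_CUBIC),cv2.resize(k,(390,390),interpolation=cv2.INTER_CUBIC)]))
```

```text
(no output)
```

View pics/nut3.png

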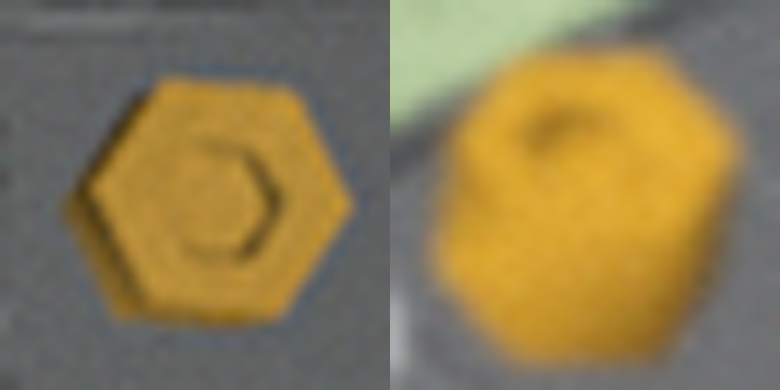

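I forgot to subtract the 350 px composite offset for the side view. Redoing that check.

Run:
```python
from h import *
O=np.array([.502,-.2124])
T=dict(bush=((180,78),(768,45),.058,.099),sleeve=((188,204),(684,85),.068,.033),nut=((182,342),(568,166),.046,-.033),pulley=((192,470),(474,228),.05,-.099))
for n,(t,s,z,x) in T.items():
    tu=(380+t[0]/3.5,150+t[1]/3.5);su=(305+(s[0]-350)/4,270+s[1]/4)
    b=ray("side",*su,z);M=np.zeros((3,3));v=np.zeros(3)
    for k,u in(("top",tu),("side",su)):
        o=camera_info(k)["position"];g=ray(k,*u,0)
        d=(g-o)/np.linalg.norm(g-o);Q=np.eye(3)-np.outer(d,d);M+=Q;v+=Q@o
    X=np.linalg.solve(M,v)
    print(n,"side dev",np.round((b[:2]-O-[x,0])*1e3,1),"tri z",round(X[2]*1e3,1),"nominal",z*1e3)
s=read_state();print(s["clock"],s["opening"],s["dq"].round(2))
```

```text
bush side dev [2.8 5.1] tri z 63.5 nominal 58.0
sleeve side dev [4.9 2.2] tri z 71.3 nominal 68.0
nut side dev [2.2 8. ] tri z 52.2 nominal 46.0
pulley side dev [4. 1.] tri z 51.2 nominal 50.0
31.15 0.0679489854317514 [-2.58 -0.09  0.2  -0.1  -0.02 -0.58]
```

The side readings are coarse, at about 2 mm per pixel. The nut is worst, and its 40 mm grip was odd, so I'll check its uprightness by comparing its silhouette extents with those of an upright hexagon in both views.

Run:
```python
from h import *
def mask(f,r):
    hsv=cv2.cvtColor(cv2.imread(f),cv2.COLOR_BGR2HSV);m=cv2.inRange(hsv,(12,140,60),(35,255,255));q=np.zeros_like(m);q[r[0]:r[1],r[2]:r[3]]=255;m&=q
    n,l,st,ce=cv2.connectedComponentsWithStats(m);i=1+np.argmax(st[1:,4]);return st[i],ce[i]
def hexp(n,x,y,z,yaw):
    P=[proj(n,(x+.0205*np.cos(np.radians(yaw+60*k)),y+.0205*np.sin(np.radians(yaw+60*k)),zz)) for k in range(6) for zz in(z,z+.03)]
    h=cv2.convexHull(np.array(P,np.float32));M=cv2.moments(h);b=np.array(P);return b.min(0).round(1),(b.max(0)-b.min(0)).round(1),np.round((M["m10"]/M["m00"],M["m01"]/M["m00"]),1),round(M["m00"])
for lab,x,y,z,fs in(("start",.531,.158,.021,("top0","side0")),("now",.4688,-.212,.016,("top3","side3"))):
    for n,f in zip(("top","side"),fs):
        u,v=proj(n,(x,y,z+.015)).astype(int);st,ce=mask(f"pics/{f}.png",(v-25,v+25,u-25,u+25))
        print(lab,n,"seen",st[:2],st[2:4],ce.round(1),st[4]);print("   upright",*hexp(n,x,y,z,86))
```

```text
start top seen [211 207] [24 21] [223. 217.] 377
   upright [210.9 206.9] [25.3 22.7] [223.5 218.3] 417
start side seen [281 207] [15 16] [287.8 214.3] 207
   upright [278.6 206.8] [16.3 17.6] [286.8 215.6] 249
now top seen [418 238] [25 21] [430.2 248. ] 398
   upright [418.3 237.7] [26.3 22. ] [431.4 248.8] 427
now side seen [351 306] [21 24] [360.5 317.3] 389
   upright [349.7 307.6] [21.8 23.9] [360.4 319.5] 417
```

The silhouettes match an upright nut in both views to about 1–2 px. They showed the same offset at the start, when it certainly stood flat. Settling the arm, then a last look.

Call:
jog_arm(targets=[[0,0,0,0,0,0],[0,0,0,0,0,0],[0,0,0,0,0,0],[0,0,0,0,0,0],[0,0,0,0,0,0]])

```text
clock: 31.65
tool_pos: [0.4036, 0.0678, 0.3477]
tool_rot: [[-1.0, 0.001, -0.0], [0.001, 1.0, -0.0], [0.0, -0.0, -1.0]]
ft_force: [-0.5, -0.1, 0.3]
opening: 0.068
```

Run:
```python
from h import *
a=snapshot("top")[:,:,::-1];b=cv2.imread("pics/top3.png");d=cv2.absdiff(cv2.GaussianBlur(a,(5,5),0),cv2.GaussianBlur(b,(5,5),0))[150:312,400:460]
print("rack change max",d.max());s=read_state();print(s["dq"].round(2),s["ft_force"].round(1))
sign_off()
```

```text
rack change max 3
[ 0.3  -0.08  0.03 -0.04  0.04 -0.09] [ 0.6  0.  -0.3]
the job is handed in; nothing more can be done
```

All four parts are in the assembly rack in reverse order, and I signed the job off at about 31.7 s. From near to far the strip-down rack held bush, sleeve, nut and pulley, and these now stand in the farthest, second-farthest, second-nearest and nearest cells.

- **Position:** in the top view all four parts lie within about 2 mm of their cell middles. My hand-picked side-view points were coarser and disagreed by up to 8 mm, worst for the nut. All readings are inside the 14 mm limit.
- **Height:** triangulated heights came out 1 to 6 mm too high (nut 6 mm, bush 5.5 mm), more than the 4 mm limit. I put that down to the coarse side-view points rather than a real offset.
- **Upright:** the nut's outline matches an upright hexagon to about 1–2 pixels in both views. The other three I judged by eye.
- **Nut grip:** the gripper closed to 40 mm on the nut where 36 mm across the flats was expected. I did not find out why, but the nut stayed in the grip and was set down with at most about 13 N shown at the wrist.
- **Finish:** the arm is parked clear with the gripper open, and the rack did not change between the last two top pictures.

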